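# Anchor the treat dispenser with its tapered locking pin

### The job

Lock the treat dispenser to the counter so the dogs cannot shove it off: lift the tapered pin out of its stand and ease it down through the hole in the dispenser's foot and the loose anchor plate caged just beneath, so that its taper pulls the plate's hole into line and its collar ends up flat on the foot, the pin upright and let go. The plate lies out of line in a direction you have to find, so feel for its hole and never force the pin (about 40 N on it is too much). Leave everything else where it stands.

Things in the scene. Friction and masses are not known exactly. Their poses are not given: they have to be found in the camera images.
- pin_head (a point): Centre of the square head of the loose tapered steel pin: a bar 20 x 20 mm and 44 mm tall, flats facing this point's x and y axes; z runs up along the pin. Under it are a round collar and the shank. Pin 109 mm long, 0.14 to 0.27 kg. It starts hanging upright by its collar in a stand, nose down.
- pin_collar (a point): Centre of the underside of the pin's round collar (34 mm across, 5 mm thick), 27 mm below the middle of the head; same axes. When the pin is home this underside lies on the foot. At the start it lies on its stand: a 62 mm square wooden plate on four thin legs, top 70 mm above the counter, 21 mm hole.
- pin_tip (a point): Flat end of the pin's nose, 87 mm below the middle of the head and 60 mm below the collar's underside. Going up from here the round shank is straight, 4 mm in diameter, for 12 mm; then it widens evenly to 18.6 mm over 34 mm; then stays 18.6 mm for 14 mm up to the collar.
- foot_hole (a point): Centre of the mouth of the hole in the dispenser's foot, on the foot's top face, 70 mm above the counter; z up. The foot is a fixed level steel plate 110 x 110 mm, 5 mm thick, with a 20 mm round hole right through. The grey plastic dispenser, about 190 mm tall with a button on top, begins 114 mm from the hole on its +y side.
- cage (a point): Fixed point on the axis of the foot's hole, 6.5 mm below the foot's top face, level with the top of the loose anchor plate caged there (level, steel, 5 mm thick, own 20 mm round hole; clear below down to the counter). The plate's hole starts 12 to 13 mm out of line, in an unknown horizontal direction; sliding it takes about 4 N and it stays where left.
- dispenser: The fixed dispenser with foot and caged plate; origin on the counter straight under the foot's hole, tower on the +y side. Through the foot's hole, the plate's hole is open only on the side it is displaced to: the 4 mm nose drops through when held about 6 mm off the axis that way, and elsewhere lands on the plate.
- straight_pin: Not wanted: a straight blunt pin with a round mushroom head, 81 mm long, hanging in an identical stand; the two stands may be either way round. Origin at its lower end.
- bowl: Turquoise stoneware bowl, 120 mm across, 48 mm high. Origin under its centre.
- canister: Closed tin canister, 87 mm across, 122 mm high with its knob. Origin under its centre.
- brush: Rubber slicker brush lying bristles down, about 190 mm long, 26 mm high. Origin on the counter near its middle, x along it.
- tag_clip: Steel tag clip, a flat oval ring about 85 mm long, 6 mm high. Origin on the counter at its middle.
- comb: Aluminium grooming comb lying flat, 150 mm long, 8 mm high. Origin on the counter at its back bar's middle.
- mug: White mug, 76 mm across, 85 mm high. Origin under its centre.
- pin: The tapered pin as a whole; origin at the end of its nose, z up along the pin.
Not all that is in view belongs to the job. What is shaped like the pin but yellow is not meant.

How it is judged:
By the outcome, as a careful person would: the job done as asked, in the order asked, and still so for the second after the job is handed in, with the robot touching nothing.
It also fails if it takes over 51 s, if anything falls off the work surface, if the arm or the gripper's body presses on something with over 40 N, if the wrist force passes 120 N, or if a joint passes its speed limit or range.

### The arm

A 6-joint arm with a two-finger parallel gripper is mounted at the origin on the work surface. World frame = base frame: x ahead of the robot, y to its left, z up, the work surface at z = 0. Lengths are in m, angles in rad, forces in N, time in s.
With the tool pointing down it reaches from about 0.35 to 0.775 m from the base axis. Payload 5.5 kg.
Tool frame: the origin (TCP) lies at the very end of the fingers, on their centre line; the grasp point (between the pads) lies 19 mm behind it; x points along the fingers, y is the direction in which the jaws open and shut, and the axes are right-handed (so a half turn about x gives the same grasp; the last joint's range is limited). The gripper opens to 85 mm and grips with 20 to 120 N. Pads are 22 mm wide; open, the fingers measure 114 mm over their backs; the gripper's body (76 mm by 85 mm) begins 54 mm behind the grasp point. The pads swing forward as they close: fully open they stand 13 mm farther back than shut.
Start: joints at [1.028, 0.313, 0.046, 1.304, 0, 1.431], TCP at [0.225, 0.529, 0.231] pointing down, gripper open.
Joint ranges: [-2.76, 2.76], [-0.86, 1.69], [-1.03, 1.26], [-2.2, 2.34], [-1.47, 1.5], [-3.14, 3.14]. Speed limits (rad/s): [2.57, 2.57, 3.14, 3.14, 3.14, 3.14].

### API

Orientations are given as a unit quaternion [w, x, y, z].
In Python, from workcell import env gives the robot as it stands.
- The arm moves only by the tool servo_tool, never from a script. Its argument "increments" is a list of rows, each an object with "offset": the shift along the tool's x, y, z in cm, a list of three; "yaw": the turn about the tool's x in degrees. In form: [{"offset": [x, y, z], "yaw": yaw}, ...]. A call has exactly 8 rows; each row is the pose to reach, as a shift and turn from the pose commanded when the call began, along the tool's axes at that moment; what a row does not reach only later rows make up. A row lasts 1/10 s, in which the tool goes at most 50 mm and 8.59 degrees, less where a joint would pass 70% of its speed; a pose out of reach is approached as far as the arm can. A call with a gripper value outside its range is refused whole. "claw" is the opening, from 0 (shut) to 1 (fully open), set as the call begins (left out, the last holds). The fingers move at their own pace and stop on an object; "force" is the grip in N (left out, the last holds). Time passes only in rows, so rows that repeat a pose let the fingers close, or fill a call up. It gives the time, the measured TCP pose, the force and the opening at its end, in the units of the state.
- env.get_state(): the state, without advancing time (a new reading comes with each control period).
- env.read_camera(name): name is "side" or "top"; returns (picture, depth): 384x512x3 uint8, red, green, blue; 384x512 float32, m along the optical axis (not along the pixel's ray), 0 where there is no reading.
- env.camera_model(name): a dict with "vertical_fov" (degrees; the focal length in pixels is half the picture's height over the tangent of half this angle, whatever the lens; pixels are square), "cx", "cy" (the principal point, pixels), "world_from_camera" (4x4, takes a point from camera to world coordinates). Camera axes: x right, y up, looking along -z (the intrinsics and any distortion apply to the point x, -y, -z); pixel columns grow to the right and rows downward; lengths in m; the calibration is good to about 2 mm. A picture is of the moment at which its call begins. camera_model takes no time and is no camera call.
- env.hand_in(): hands the job in, once; it reports no verdict.
The state is a dict: "clock": time; "joint_pos": joint angles; "qvel": joint speeds; "tau": joint torques, N m; "tcp_pos": TCP position; "orientation": TCP orientation; "wrist_force": force on the tool from outside, world axes, zero at the start; "ft_torque": the same for the moment, N m; "finger_gap": finger opening in m.
Only numpy, scipy, OpenCV 4.12 (cv2) and the standard library are available. Lean on these libraries where they do the work, as an engineer would, in place of code of your own. Each camera call takes 0.05 s, during which the arm holds its last target.

## Working session

There is one attempt and no reset: what is moved stays moved. The work goes in short steps, Python scripts to look and compute and a tool call to move; the robot and the scene stay as the last step left them, time stands still between calls to the robot, and variables do not carry over. Pictures are saved under pics/ and viewed, and the job is handed in when it is done.

Besides the shell and the picture viewer there is one more tool, called after ">>>" in YAML: its name, and indented under it one key for each argument. servo_tool: Moves the arm, as the interface text tells. Its arguments: {"type":"object","properties":{"increments":{"type":"array","items":{"type":"object","properties":{"offset":{"type":"array","items":{"type":"number"}},"yaw":{"type":"number"}}}},"claw":{"type":"number"},"force":{"type":"number"}},"required":["increments"]}

```bash
ls; mkdir -p pics; cat > h.py <<'E'
import numpy as np, cv2
from workcell import env
def grab(tag):
    out={}
    for n in ("side","top"):
        p,d=env.read_camera(n); cv2.imwrite(f"pics/{n}_{tag}.png",p[:,:,::-1]); np.savez(f"{n}_{tag}.npz",p=p,d=d)
E
python3 - <<'E'
from h import *
s=env.get_state(); print(s)
for n in("side","top"): print(env.camera_model(n))
grab("a")
E
```

```text
pics
{'clock': 0.0, 'joint_pos': array([ 1.02836770e+00,  3.13993036e-01,  4.50143814e-02,  1.30361840e+00,
       -1.91266663e-05,  1.43117110e+00]), 'qvel': array([-1.04372485e-03,  1.06857625e-04,  3.52361459e-05,  2.45841491e-04,
       -1.31885892e-03, -1.25769586e-04]), 'tau': array([ 9.47625995e-04, -4.80621707e+01,  2.98536658e+01,  1.91042660e-02,
        2.00879335e-04,  3.95251192e-06]), 'tcp_pos': array([0.22516499, 0.52853397, 0.23042755]), 'orientation': array([ 0.69260729,  0.14084937,  0.69302041, -0.14205388]), 'wrist_force': array([-0.68046017, -0.65661422,  0.9788045 ]), 'ft_torque': array([-0.0402584 , -0.0064473 , -0.00879453]), 'finger_gap': 0.08555106194128739}
{'vertical_fov': 45.87489282192359, 'cx': 252.67187945695727, 'cy': 187.57565127930872, 'world_from_camera': array([[ 0.99671438,  0.03998377, -0.07043963,  0.49406894],
       [-0.0795165 ,  0.64852746, -0.75702659, -0.94418302],
       [ 0.01541325,  0.76014041,  0.64957601,  0.9195379 ],
       [ 0.        ,  0.        ,  0.        ,  1.        ]])}
{'vertical_fov': 56.984185944630546, 'cx': 255.87158587988668, 'cy': 192.23812607794008, 'world_from_camera': array([[-0.00357247,  0.99664237, -0.08179986,  0.50518968],
       [-0.99996953, -0.00299261,  0.00721023,  0.01751985],
       [ 0.00694123,  0.08182312,  0.99662269,  1.3268599 ],
       [ 0.        ,  0.        ,  0.        ,  1.        ]])}
```

View pics/side_a.png

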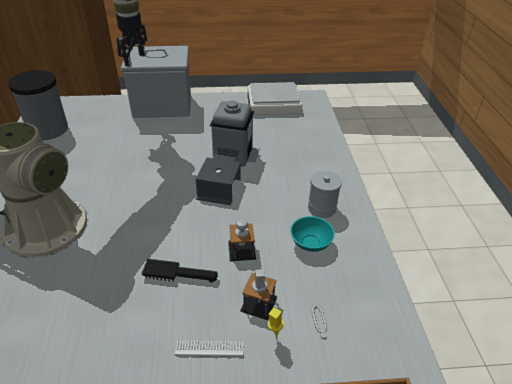

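View pics/top_a.png

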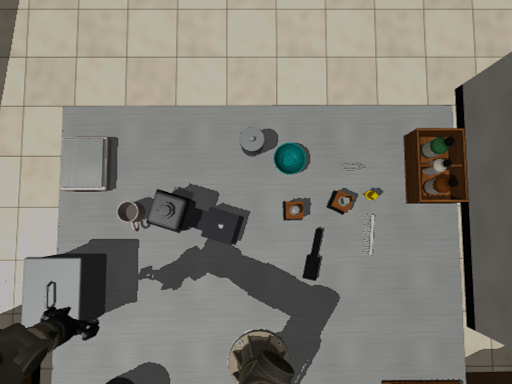

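Two stands, at top view pixels (294,210) and (342,201). The foot's hole is near (221,226). I'll enlarge these.

```bash
python3 - <<'E'
import cv2,numpy as np
t=cv2.imread("pics/top_a.png"); s=cv2.imread("pics/side_a.png")
r=lambda im,x,y,w,h:cv2.resize(im[y:y+h,x:x+w],(390,290),interpolation=cv2.INTER_CUBIC)
a=np.vstack([np.hstack([r(t,270,170,120,89),r(s,215,210,80,60)]),np.hstack([r(t,190,190,80,60),r(s,230,260,80,60)])])
cv2.imwrite("pics/crop_a.png",a)
E
```

```text
(no output)
```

View pics/crop_a.png

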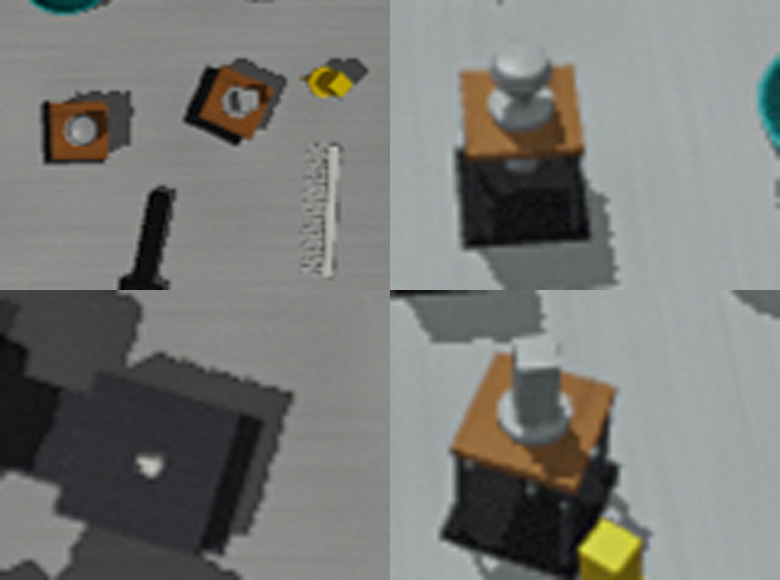

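Candidates: the left stand at (294,210) holds a round mushroom head, so that is the straight pin. The right stand at (342,201) holds a square head over a collar, so that is the wanted pin. The one at (371,194) is yellow and not meant. The bright spot at top (221,226) is the foot's hole. Next I'll measure these.

```bash
cat >> h.py <<'E'
def cam(n):
    m=env.camera_model(n); f=192/np.tan(np.radians(m["vertical_fov"]/2)); return f,m["cx"],m["cy"],np.array(m["world_from_camera"])
def cloud(n,d):
    f,cx,cy,T=cam(n); v,u=np.mgrid[0:384,0:512]; 
    P=np.stack([(u-cx)/f*d,-(v-cy)/f*d,-d],-1); return P@T[:3,:3].T+T[:3,3]
def ray(n,u,v,z):
    f,cx,cy,T=cam(n); r=T[:3,:3]@np.array([(u-cx)/f,-(v-cy)/f,-1]); o=T[:3,3]; return o+r*(z-o[2])/r[2]
def proj(n,p):
    f,cx,cy,T=cam(n); q=T[:3,:3].T@(np.array(p)-T[:3,3]); return np.array([cx+f*q[0]/-q[2], cy-f*q[1]/-q[2]])
E
python3 - <<'E'
from h import *
for n,(u0,u1,v0,v1) in (("top",(325,360,185,218)),("side",(240,285,262,320))):
    z=np.load(f"{n}_a.npz"); W=cloud(n,z["d"]); R=W[v0:v1,u0:u1]; 
    print(n)
    m=(R[...,2]>.108)&(R[...,2]<.13)
    vv,uu=np.nonzero(m); print("headtop",m.sum(),R[m].mean(0),R[m].min(0),R[m].max(0), uu.mean()+u0,vv.mean()+v0)
    hsv=cv2.cvtColor(z["p"],cv2.COLOR_RGB2HSV)[v0:v1,u0:u1]
    w=(hsv[...,1]>120)&(hsv[...,0]<25)&(hsv[...,2]>70); print("wood",w.sum(),np.median(R[w],0))
    cs,_=cv2.findContours((w*255).astype(np.uint8),cv2.RETR_EXTERNAL,cv2.CHAIN_APPROX_NONE); c=max(cs,key=cv2.contourArea)
    r=cv2.boxPoints(cv2.minAreaRect(c))+[u0,v0]; print(r); B=np.array([ray(n,*q,.07)for q in r]);print(B,B.mean(0),np.linalg.norm(np.diff(B,axis=0),axis=1))
    g=z["p"].max(2); 
    if n=="top": print(g[192:210,334:354]); print((R[7:25,9:29,2]*1000).astype(int))
z=np.load("top_a.npz"); print(z["p"].max(2)[216:238,210:234]); W=cloud("top",z["d"]); print((W[216:238,210:234,2]*1000).astype(int))
z=np.load("side_a.npz"); print(z["p"].max(2)[162:182,208:232]); W=cloud("side",z["d"]); print((W[162:182,208:232,2]*1000).astype(int))
E
```

```text
top
headtop 40 [ 0.575407   -0.29717673  0.11815293] [ 0.5663618  -0.30763635  0.10860469] [ 0.58414344 -0.28804478  0.1241338 ] 345.15 200.4
wood 188 [ 0.56909918 -0.29183922  0.07025543]
[[330.83505297 205.3711338 ]
 [337.88660049 189.50515652]
 [353.75257874 196.55670357]
 [346.70103073 212.4226799 ]]
[[ 0.56064333 -0.2582464   0.07      ]
 [ 0.61726724 -0.28466785  0.07      ]
 [ 0.59183791 -0.34080704  0.07      ]
 [ 0.53538565 -0.31420658  0.07      ]] [ 0.57628353 -0.29948197  0.07      ] [0.06248489 0.06163003 0.06240546]
[[ 12  13  19  75 103 110 112 114 109  92  81  69  67  67  65  67  67  67
   64  60]
 [ 18  19  43  89 103 105 105 109 113 115 109  93  81  74  68  67  66  66
   65  63]
 [ 15  16  76 102 103  99 100 102 106 111 115 117 116 103  93  81  71  67
   67  68]
 [ 12  41  97 113 108 106 102  99  89  99 109 112 108 104 104  97  82  67
   67  66]
 [ 15  72 106 111 110 108 110 113  88  97 102  96  66  48  45  53  54  54
   78  82]
 [ 25  95 117 111 110 105 122 123 122 134 110  84  81  80  71  57  55  54
  100 111]
 [ 64 108 119 115 109 103 119  84  46 111 144 151 148 
[... 11736 characters left out ...]
67  71  68  67  68  67  67  67  69  65  68  70  66  70  69  69  69
   68  68  68  70  67  68]
 [ 71  67  66  69  70  67  66  67  68  66  69  66  67  70 919  67  68  69
   70  68  67  68  67  71]
 [ 69  69  67  71  66  67  67  68  71  70  70  68  66  69  74  69  67  69
   69  70  70  73  68  68]
 [ 70  70  70  65  68  68  65  66  70  69  71  69  67  68  68  71  69  69
   68  68  73  70  69  69]
 [ 66  70  68  65  66  69  65  68  70  66  67  68  68  70  69  68  68  68
   67  67  68  67  68  68]
 [ 68  69  68  68  68  71  68  64  68  66  72  67  67  66  68  70  68  71
   72  68  68  68  68  69]
 [ 64  67  69  68  68  66  67  67  66  71  69  71  67  68  68  69  67  69
   70  69  70  69  70  70]]
```

```bash
cat >> h.py <<'E'
from scipy.spatial.transform import Rotation as Ro
def R_tool():
    q=env.get_state()["orientation"]; return Ro.from_quat([q[1],q[2],q[3],q[0]]).as_matrix()
def to(x,y,z):  # cm in tool axes
    s=env.get_state(); return R_tool().T@(np.array([x,y,z])-s["tcp_pos"])*100
E
python3 - <<'E'
from h import *
print(R_tool().round(4))
print("hole top",ray("top",220.0,225.2,.07))
z=np.load("side_a.npz"); g=z["p"].max(2).astype(float)
print("hole side",ray("side",218,170,.07))
print("head top",ray("top",345.87,200.2,.119))
s=z["p"]
a=cv2.resize(s[264:300,245:293],(768,576),interpolation=cv2.INTER_NEAREST)[:,:,::-1]; cv2.imwrite("pics/head_side.png",a)
b=cv2.resize(s[158:182,202:234],(768,576),interpolation=cv2.INTER_NEAREST)[:,:,::-1]; cv2.imwrite("pics/hole_side.png",b)
t=np.load("top_a.npz")["p"]
b=cv2.resize(t[214:238,205:237],(768,576),interpolation=cv2.INTER_NEAREST)[:,:,::-1]; cv2.imwrite("pics/hole_top.png",b)
E
```

```text
[[-8.000e-04  3.919e-01  9.200e-01]
 [-1.400e-03  9.200e-01 -3.919e-01]
 [-1.000e+00 -1.700e-03 -2.000e-04]]
hole top [0.49179876 0.13567445 0.07      ]
hole side [0.48835261 0.13358981 0.07      ]
head top [ 0.57603336 -0.29945133  0.119     ]
```

View pics/head_side.png

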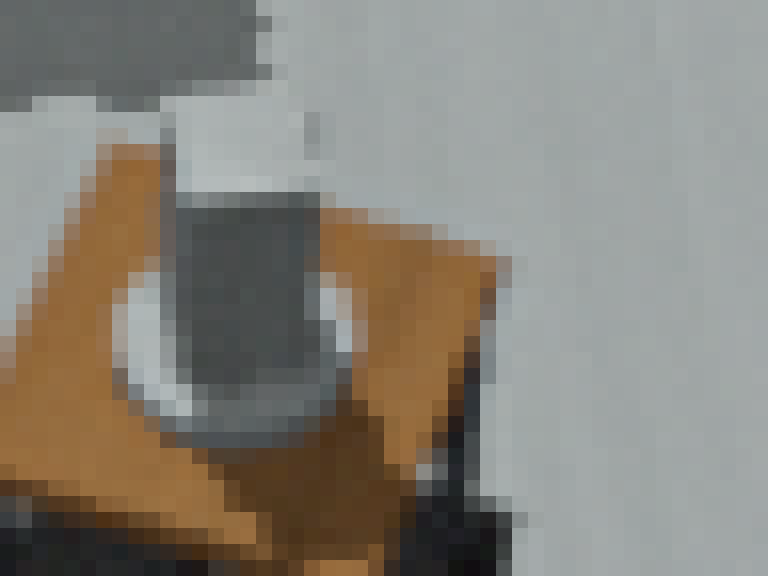

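View pics/hole_side.png

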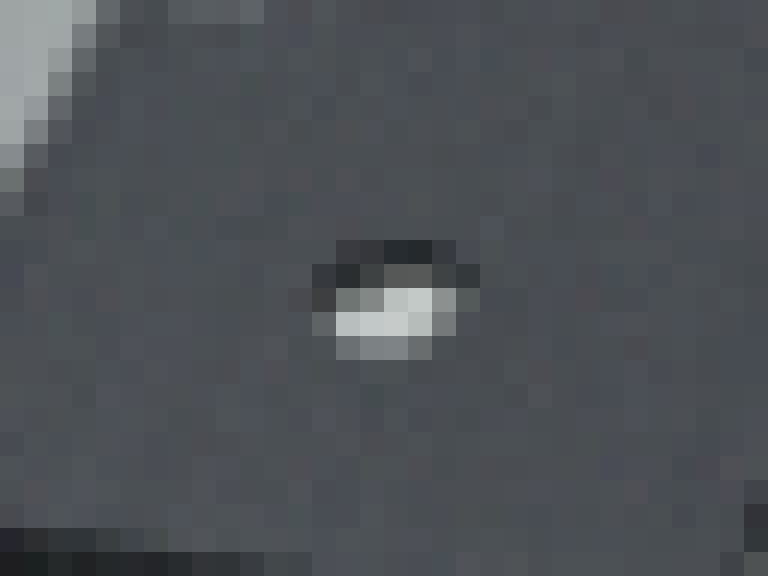

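View pics/hole_top.png

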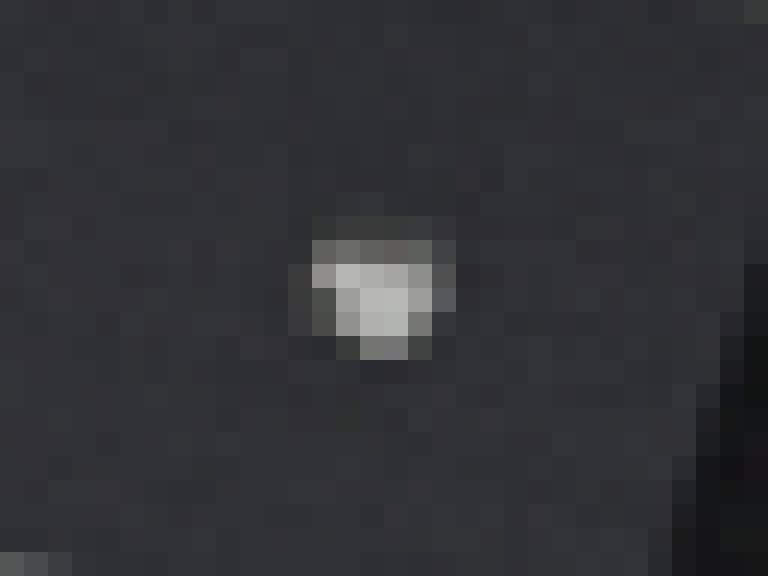

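The top crop shows grey counter (z≈0 in depth) only at the upper edge of the hole, around (220,223.6), and bright plate below it. So the plate is displaced towards world +x. The square head's flats lie roughly along world x and y. I'll now work out the approach.

```bash
python3 - <<'E'
from h import *
print("head side",ray("side",259.8,272.5,.119))
print("hole side",ray("side",217.9,169.9,.07))
print(to(.575,-.3005,.20))
W=cloud("top",np.load("top_a.npz")["d"]); m=(W[...,2]>.12)&(W[...,2]<.3)&(abs(W[...,0]-.5)<.25)&(W[...,1]<.45)
from scipy import ndimage
l,n=ndimage.label(m)
for i in range(1,n+1):
    q=W[l==i]
    if len(q)>15: print(len(q),q.min(0).round(3),q.max(0).round(3))
E
```

```text
head side [ 0.5735696 -0.3026501  0.119    ]
hole side [0.48806269 0.1340941  0.07      ]
[  3.14071871 -62.55615191  64.68101038]
62 [ 0.689 -0.652  0.12 ] [ 0.71  -0.625  0.154]
208 [ 0.606 -0.656  0.12 ] [ 0.655 -0.614  0.183]
1299 [0.471 0.229 0.12 ] [0.613 0.374 0.209]
```

>>> servo_tool:
  increments:
    - {"offset": [-1,-4,4],"yaw": 8.4}
    - {"offset": [-2,-8,8],"yaw": 16.8}
    - {"offset": [-3,-11,11],"yaw": 25.2}
    - {"offset": [-3,-14.5,14.5],"yaw": 33.6}
    - {"offset": [-3,-18,18],"yaw": 42}
    - {"offset": [-3,-21.5,21.5],"yaw": 50.4}
    - {"offset": [-3,-25,25.5],"yaw": 58.8}
    - {"offset": [-3,-28.5,29],"yaw": 67}
  claw: 1
  force: 100

```text
clock: 0.9
tcp_pos: [0.3772, 0.16, 0.2612]
orientation: [0.498, 0.502, 0.498, -0.502]
wrist_force: [0.7, 0.4, 0.4]
finger_gap: 0.0852
```

```bash
python3 - <<'E'
from h import *
print(R_tool().round(3),env.get_state()["joint_pos"],to(.575,-.3005,.20))
E
```

```text
[[ 0.     1.    -0.007]
 [ 0.    -0.007 -1.   ]
 [-1.     0.    -0.   ]] [ 2.04546032e-01 -1.66112687e-02 -2.72148555e-01  1.31484048e+00
  1.30536996e-04  1.78235352e+00] [ 6.11934674 20.10066905 45.91060874]
```

>>> servo_tool:
  increments:
    - {"offset": [0,2,4.5],"yaw": 0}
    - {"offset": [0,4,9],"yaw": 0}
    - {"offset": [0,6,13.5],"yaw": 0}
    - {"offset": [0,8,18],"yaw": 0}
    - {"offset": [0,10,22.5],"yaw": 0}
    - {"offset": [1,12,27],"yaw": 0}
    - {"offset": [2,14,31.5],"yaw": 0}
    - {"offset": [3,16,36],"yaw": 0}

```text
clock: 1.7
tcp_pos: [0.5364, -0.1997, 0.2307]
orientation: [0.499, 0.501, 0.5, -0.5]
wrist_force: [1.8, -0.4, 0.4]
finger_gap: 0.0856
```

```bash
python3 - <<'E'
from h import *
print(R_tool().round(3),to(.575,-.3005,.080))
E
```

```text
[[-0.     1.    -0.002]
 [ 0.    -0.002 -1.   ]
 [-1.    -0.    -0.   ]] [15.06482545  3.8816495  10.0761865 ]
```

>>> servo_tool:
  increments:
    - {"offset": [1,1.5,4],"yaw": 0}
    - {"offset": [3,3,8],"yaw": 0}
    - {"offset": [5,3.9,10.1],"yaw": 0}
    - {"offset": [7,3.9,10.1],"yaw": 0}
    - {"offset": [9,3.9,10.1],"yaw": 0}
    - {"offset": [11,3.9,10.1],"yaw": 0}
    - {"offset": [13,3.9,10.1],"yaw": 0}
    - {"offset": [13,3.9,10.1],"yaw": 0}

```text
clock: 2.5
tcp_pos: [0.5727, -0.2973, 0.0976]
orientation: [0.497, 0.5, 0.502, -0.501]
wrist_force: [-0.2, 0.0, -0.2]
finger_gap: 0.0847
```

```bash
python3 - <<'E'
from h import *
print(to(.575,-.3005,.080))
p,d=env.read_camera("top"); cv2.imwrite("pics/t2.png",cv2.resize(p[170:230,300:380],(800,600))[:,:,::-1])
p,d=env.read_camera("side"); cv2.imwrite("pics/s2.png",cv2.resize(p[240:315,220:320],(800,600))[:,:,::-1])
E
```

```text
[1.75600095 0.24019369 0.323755  ]
```

View pics/s2.png

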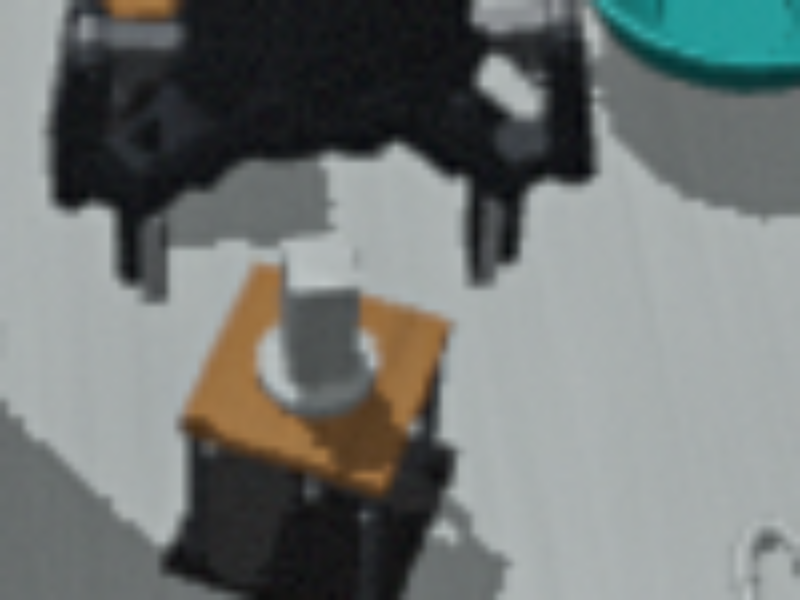

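View pics/t2.png

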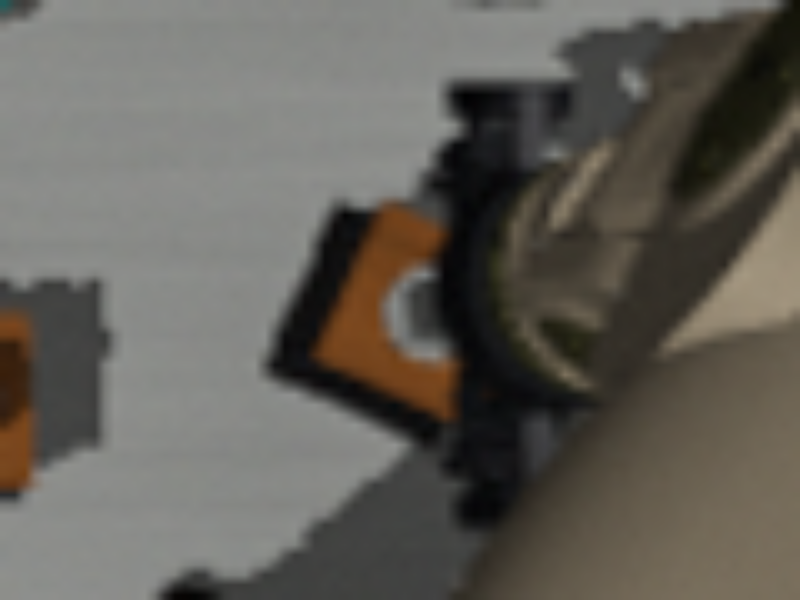

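```bash
python3 - <<'E'
from h import *
s=env.get_state(); print(s["tcp_pos"],s["clock"])
p=s["tcp_pos"]
for dx in(-.043,.043):
  for dy in(-.011,.011): print(proj("side",p+[dx,dy,.013]))
print(proj("side",[.575,-.3005,.119]))
print(to(.575,-.3005,.080))
E
```

```text
[ 0.57453415 -0.2984572   0.10102195] 2.6
[241.15580511 277.36565602]
[240.56747044 269.57650182]
[279.6366914  275.28749278]
[278.42905887 267.57782179]
[260.34980432 271.70496006]
[2.10191437 0.04972154 0.20642066]
```

>>> servo_tool:
  increments:
    - {"offset": [1,0,0.3],"yaw": 0}
    - {"offset": [2,0,0.3],"yaw": 0}
    - {"offset": [2,0,0.3],"yaw": 0}
    - {"offset": [2,0,0.3],"yaw": 0}
    - {"offset": [2,0,0.3],"yaw": 0}
    - {"offset": [2,0,0.3],"yaw": 0}
    - {"offset": [2,0,0.3],"yaw": 0}
    - {"offset": [2,0,0.3],"yaw": 0}

```text
clock: 3.4
tcp_pos: [0.5751, -0.3018, 0.0817]
orientation: [0.5, 0.5, 0.5, -0.5]
wrist_force: [0.3, -0.2, 0.0]
finger_gap: 0.0854
```

>>> servo_tool:
  increments:
    - {"offset": [0,0,0],"yaw": 0}
    - {"offset": [0,0,0],"yaw": 0}
    - {"offset": [0,0,0],"yaw": 0}
    - {"offset": [0,0,0],"yaw": 0}
    - {"offset": [0,0,0],"yaw": 0}
    - {"offset": [0,0,0],"yaw": 0}
    - {"offset": [0,0,0],"yaw": 0}
    - {"offset": [0,0,0],"yaw": 0}
  claw: 0
  force: 80

```text
clock: 4.2
tcp_pos: [0.5751, -0.3019, 0.0816]
orientation: [0.5, 0.5, 0.5, -0.5]
wrist_force: [0.5, -0.2, 1.7]
finger_gap: 0.0193
```

```bash
python3 - <<'E'
from h import *
s=env.get_state(); print(s["finger_gap"],s["wrist_force"],R_tool().round(3))
p,d=env.read_camera("side"); cv2.imwrite("pics/s3.png",cv2.resize(p[240:315,220:320],(800,600))[:,:,::-1])
E
```

```text
0.0192573196437475 [ 0.48169486 -0.22019825  1.66118478] [[ 0.     1.    -0.001]
 [-0.    -0.001 -1.   ]
 [-1.     0.     0.   ]]
```

View pics/s3.png

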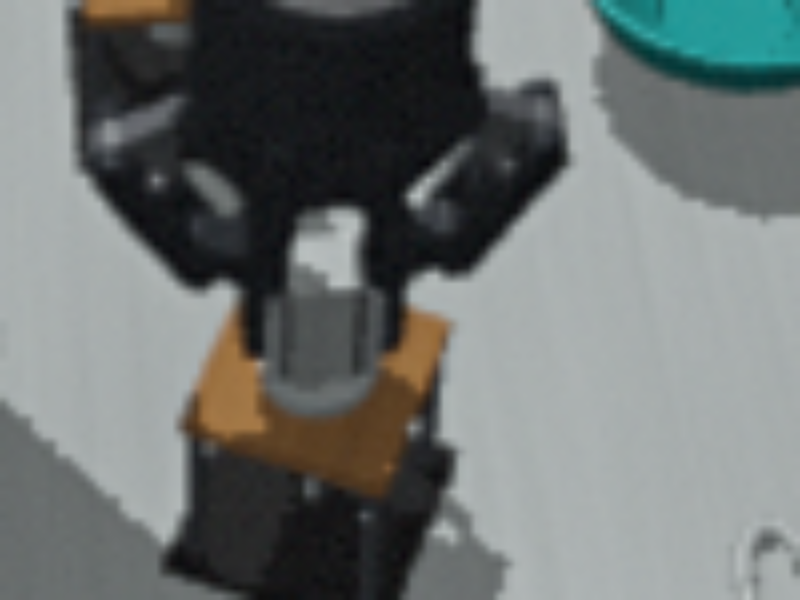

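>>> servo_tool:
  increments:
    - {"offset": [-0.5,0,0],"yaw": 0}
    - {"offset": [-2,0,0],"yaw": 0}
    - {"offset": [-5,0,0],"yaw": 0}
    - {"offset": [-8,0,0],"yaw": 0}
    - {"offset": [-11,0,-1],"yaw": 0}
    - {"offset": [-14,0,-4],"yaw": 0}
    - {"offset": [-15,-1,-8],"yaw": 0}
    - {"offset": [-15,-2,-12],"yaw": 0}
  claw: 0
  force: 110

```text
clock: 5.05
tcp_pos: [0.5558, -0.1813, 0.2336]
orientation: [0.501, 0.501, 0.498, -0.5]
wrist_force: [0.5, 1.0, -2.5]
finger_gap: 0.0188
```

```bash
python3 - <<'E'
from h import *
s=env.get_state(); print(s["finger_gap"],s["wrist_force"],to(.490,.135,.200))
E
```

```text
0.018814840098560486 [ 0.54334637  0.99854262 -2.47275105] [  3.29432034  -6.66460372 -31.6200203 ]
```

>>> servo_tool:
  increments:
    - {"offset": [0,-1,-4.5],"yaw": 0}
    - {"offset": [0,-2,-9],"yaw": 0}
    - {"offset": [0,-3,-13.5],"yaw": 0}
    - {"offset": [0,-4,-18],"yaw": 0}
    - {"offset": [0,-5,-22.5],"yaw": 0}
    - {"offset": [0,-6,-27],"yaw": 0}
    - {"offset": [0,-6.6,-30],"yaw": 0}
    - {"offset": [0,-6.6,-31],"yaw": 0}

```text
clock: 5.85
tcp_pos: [0.4879, 0.131, 0.2315]
orientation: [0.5, 0.499, 0.501, -0.499]
wrist_force: [-0.3, -0.1, -1.3]
finger_gap: 0.0188
```

```bash
python3 - <<'E'
from h import *
s=env.get_state(); print(R_tool().round(3),s["wrist_force"],to(.493,.135,.160))
E
```

```text
[[-0.001  1.     0.003]
 [ 0.001  0.003 -1.   ]
 [-1.    -0.001 -0.001]] [-0.32853285 -0.13902586 -1.28625242] [ 7.14948785  0.51408547 -0.39072498]
```

>>> servo_tool:
  increments:
    - {"offset": [2,0.8,-0.4],"yaw": 0}
    - {"offset": [4,0.8,-0.4],"yaw": 0}
    - {"offset": [6,0.8,-0.4],"yaw": 0}
    - {"offset": [7,0.8,-0.4],"yaw": 0}
    - {"offset": [7.5,0.8,-0.4],"yaw": 0}
    - {"offset": [7.5,0.8,-0.4],"yaw": 0}
    - {"offset": [7.5,0.8,-0.4],"yaw": 0}
    - {"offset": [7.5,0.8,-0.4],"yaw": 0}

```text
clock: 6.65
tcp_pos: [0.4983, 0.1323, 0.1575]
orientation: [0.5, 0.501, 0.499, -0.5]
wrist_force: [-0.2, 0.5, -1.8]
finger_gap: 0.0186
```

```bash
python3 - <<'E'
from h import *
s=env.get_state(); print(s["tcp_pos"],s["wrist_force"])
p,d=env.read_camera("side"); cv2.imwrite("pics/s4.png",cv2.resize(p[120:195,170:270],(800,600),interpolation=cv2.INTER_CUBIC)[:,:,::-1])
q,d=env.read_camera("top"); cv2.imwrite("pics/t4.png",cv2.resize(q[195:255,180:260],(800,600),interpolation=cv2.INTER_CUBIC)[:,:,::-1])
np.savez("v4.npz",s=p,t=q)
t=s["tcp_pos"]-[0,0,.0716]; print("tip pred side px",proj("side",t),"collar bottom",proj("side",t+[0,0,.06]))
E
```

```text
[0.49831068 0.13229076 0.15745244] [-0.24717275  0.52789439 -1.79871649]
tip pred side px [221.16492692 165.98198735] collar bottom [220.55148128 149.64081963]
```

View pics/s4.png

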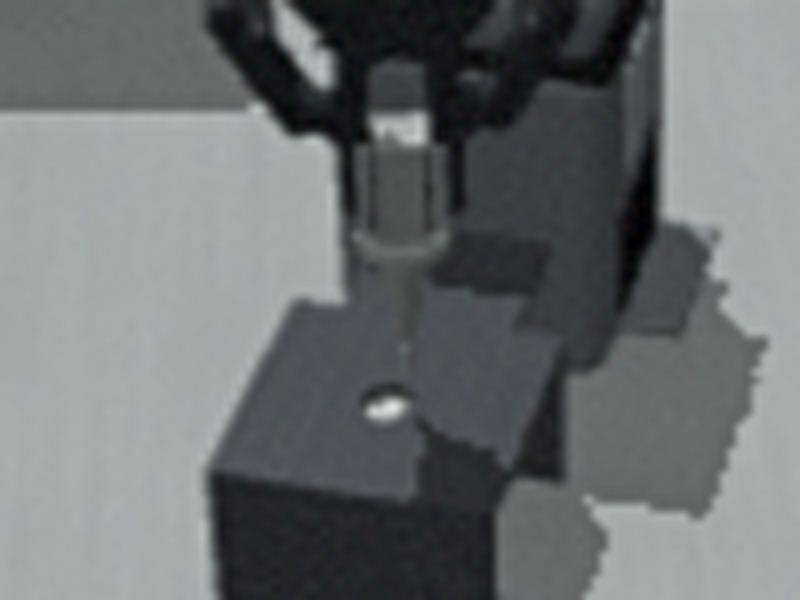

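View pics/t4.png

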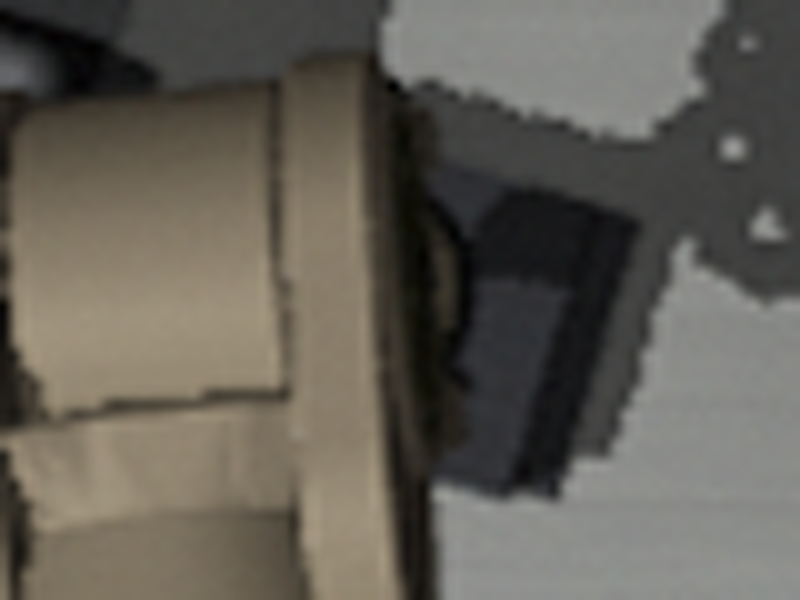

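```bash
python3 - <<'E'
from h import *
s=env.get_state(); print(s["tcp_pos"])
t=s["tcp_pos"]
p,d=env.read_camera("side"); W=cloud("side",d)
g=p.max(2)
print(g[145:168,210:230])
R=W[130:152,212:228]; m=g[130:152,212:228]
for r in range(126,156,1): print(r,[tuple((W[r,c]*1000).astype(int)) for c in (218,220,222)], g[r,214:228])
print(proj("side",t+[0,-.017,-.0116]),proj("side",t+[0,-.017,-.0066]),proj("side",t+[0,-.01,.0374]))
E
```

```text
[0.49809293 0.13238374 0.15727039]
[[174 179  99  24  47  81  60  74  81  80  82  84  83  51  76  73  39  21
   57  64]
 [174 179 113  38  48  78  62  75  81  79  81  82  81  53  79  76  36  34
   62  64]
 [173 178 118  59  68  80  56  71  79  76  82  81  81  58  79  82  65  64
   66  65]
 [173 176 123  73  98  87  53  68  81  78  80  81  82  56  76  86  64  55
   61  62]
 [174 176 121  68  90  95  77  75  79  79  80  82  83  85 104 104  63  48
   49  51]
 [173 176 119  70  80 102 104  89  90  87  88  88  92  92 102  92  55  48
   47  45]
 [173 175 138  80  72  93 105 105 105 106 105 106 107  95  83  66  48  48
   48  51]
 [172 175 139  80  64  81  86  91  94  92  90  88  83  80  66  53  52  48
   48  46]
 [173 174 140  82  64  76  62  74  83  85  79  78  76  63  49  45  47  50
   50  49]
 [171 173 139  80  75  86  83  83  85  81  79  71  70  62  46  42  45  45
   46  46]
 [172 175 143  83  78  84  87  84  84  80  77  70  71  79  57  47  51  49
   51  48]
 [174 177 155  98  81  85  83  83  85  82  75  66  75  85  85  84  83  82
   81  59]
 [157 160 155 107  84  86  86  88  86  81  76
[... 6086 characters left out ...]
)] [64 81 86 91 94 92 90 88 83 80 66 53 52 48]
153 [(np.int64(490), np.int64(116), np.int64(145)), (np.int64(496), np.int64(113), np.int64(147)), (np.int64(502), np.int64(122), np.int64(140))] [64 76 62 74 83 85 79 78 76 63 49 45 47 50]
154 [(np.int64(490), np.int64(123), np.int64(136)), (np.int64(496), np.int64(127), np.int64(133)), (np.int64(502), np.int64(127), np.int64(133))] [75 86 83 83 85 81 79 71 70 62 46 42 45 45]
155 [(np.int64(490), np.int64(125), np.int64(132)), (np.int64(496), np.int64(127), np.int64(130)), (np.int64(501), np.int64(126), np.int64(131))] [78 84 87 84 84 80 77 70 71 79 57 47 51 49]
[220.62994655 153.13466446] [220.57686531 151.72417062] [220.03556396 137.59193938]
```

The pin sits where the TCP says: the head front edge is at row 138 against 137.6 predicted, and the collar at 152.6 against 153.1. The side camera reads x about 2 mm low. That puts the hole axis near (0.4903, 0.1345), and I'll put the nose 6 mm to the +x side of it.

>>> servo_tool:
  increments:
    - {"offset": [0,-0.18,-0.2],"yaw": 0}
    - {"offset": [0.5,-0.18,-0.2],"yaw": 0}
    - {"offset": [1.0,-0.18,-0.2],"yaw": 0}
    - {"offset": [1.3,-0.18,-0.2],"yaw": 0}
    - {"offset": [1.5,-0.18,-0.2],"yaw": 0}
    - {"offset": [1.7,-0.18,-0.2],"yaw": 0}
    - {"offset": [1.9,-0.18,-0.2],"yaw": 0}
    - {"offset": [1.9,-0.18,-0.2],"yaw": 0}

```text
clock: 7.6
tcp_pos: [0.4956, 0.1343, 0.1372]
orientation: [-0.5, -0.5, -0.5, 0.5]
wrist_force: [-1.4, -0.1, -2.4]
finger_gap: 0.0189
```

>>> servo_tool:
  increments:
    - {"offset": [0.1,0.05,0],"yaw": 0}
    - {"offset": [0.15,0.05,0],"yaw": 0}
    - {"offset": [0.2,0.05,0],"yaw": 0}
    - {"offset": [0.25,0.05,0],"yaw": 0}
    - {"offset": [0.3,0.05,0],"yaw": 0}
    - {"offset": [0.35,0.05,0],"yaw": 0}
    - {"offset": [0.4,0.05,0],"yaw": 0}
    - {"offset": [0.4,0.05,0],"yaw": 0}

```text
clock: 8.4
tcp_pos: [0.4962, 0.1343, 0.1334]
orientation: [-0.5, -0.5, -0.5, 0.5]
wrist_force: [0.2, -0.0, -1.3]
finger_gap: 0.0185
```

>>> servo_tool:
  increments:
    - {"offset": [0.05,0,0],"yaw": 0}
    - {"offset": [0.1,0,0],"yaw": 0}
    - {"offset": [0.15,0,0],"yaw": 0}
    - {"offset": [0.2,0,0],"yaw": 0}
    - {"offset": [0.25,0,0],"yaw": 0}
    - {"offset": [0.3,0,0],"yaw": 0}
    - {"offset": [0.35,0,0],"yaw": 0}
    - {"offset": [0.35,0,0],"yaw": 0}

```text
clock: 9.2
tcp_pos: [0.4962, 0.1343, 0.1298]
orientation: [-0.5, -0.5, -0.5, 0.5]
wrist_force: [-0.2, -0.3, -0.9]
finger_gap: 0.0189
```

No contact, so the nose is through the plate's hole. I'll go a bit deeper and then draw it towards the axis.

>>> servo_tool:
  increments:
    - {"offset": [0.1,0,0],"yaw": 0}
    - {"offset": [0.2,0,0],"yaw": 0}
    - {"offset": [0.3,0,0],"yaw": 0}
    - {"offset": [0.4,0,0],"yaw": 0}
    - {"offset": [0.5,0,0],"yaw": 0}
    - {"offset": [0.6,0,0],"yaw": 0}
    - {"offset": [0.7,0,0],"yaw": 0}
    - {"offset": [0.7,0,0],"yaw": 0}

```text
clock: 10.0
tcp_pos: [0.4962, 0.1343, 0.1228]
orientation: [-0.5, -0.5, -0.5, 0.5]
wrist_force: [0.5, 0.1, -2.2]
finger_gap: 0.0187
```

>>> servo_tool:
  increments:
    - {"offset": [0,-0.05,0],"yaw": 0}
    - {"offset": [0,-0.1,0],"yaw": 0}
    - {"offset": [0,-0.15,0],"yaw": 0}
    - {"offset": [0,-0.2,0],"yaw": 0}
    - {"offset": [0,-0.25,0],"yaw": 0}
    - {"offset": [0,-0.3,0],"yaw": 0}
    - {"offset": [0,-0.3,0],"yaw": 0}
    - {"offset": [0,-0.3,0],"yaw": 0}

```text
clock: 10.8
tcp_pos: [0.494, 0.1344, 0.1232]
orientation: [0.5, 0.501, 0.499, -0.5]
wrist_force: [4.5, -0.6, -3.3]
finger_gap: 0.0188
```

>>> servo_tool:
  increments:
    - {"offset": [0,-0.05,0],"yaw": 0}
    - {"offset": [0,-0.1,0],"yaw": 0}
    - {"offset": [0,-0.15,0],"yaw": 0}
    - {"offset": [0,-0.2,0],"yaw": 0}
    - {"offset": [0,-0.25,0],"yaw": 0}
    - {"offset": [0,-0.3,0],"yaw": 0}
    - {"offset": [0,-0.3,0],"yaw": 0}
    - {"offset": [0,-0.3,0],"yaw": 0}

```text
clock: 11.6
tcp_pos: [0.4903, 0.1344, 0.1231]
orientation: [0.5, 0.5, 0.5, -0.5]
wrist_force: [3.5, 1.0, -1.3]
finger_gap: 0.0191
```

>>> servo_tool:
  increments:
    - {"offset": [0.1,0,0],"yaw": 0}
    - {"offset": [0.2,0,0],"yaw": 0}
    - {"offset": [0.3,0,0],"yaw": 0}
    - {"offset": [0.4,0,0],"yaw": 0}
    - {"offset": [0.5,0,0],"yaw": 0}
    - {"offset": [0.6,0,0],"yaw": 0}
    - {"offset": [0.7,0,0],"yaw": 0}
    - {"offset": [0.7,0,0],"yaw": 0}

```text
clock: 12.4
tcp_pos: [0.4901, 0.1344, 0.1157]
orientation: [-0.5, -0.5, -0.5, 0.5]
wrist_force: [4.0, -0.8, 1.7]
finger_gap: 0.0191
```

>>> servo_tool:
  increments:
    - {"offset": [0.1,0,0],"yaw": 0}
    - {"offset": [0.2,0,0],"yaw": 0}
    - {"offset": [0.3,0,0],"yaw": 0}
    - {"offset": [0.4,0,0],"yaw": 0}
    - {"offset": [0.5,0,0],"yaw": 0}
    - {"offset": [0.6,0,0],"yaw": 0}
    - {"offset": [0.7,0,0],"yaw": 0}
    - {"offset": [0.8,0,0],"yaw": 0}

```text
clock: 13.2
tcp_pos: [0.4903, 0.1344, 0.1079]
orientation: [0.5, 0.5, 0.5, -0.5]
wrist_force: [3.6, -0.0, 2.0]
finger_gap: 0.0188
```

>>> servo_tool:
  increments:
    - {"offset": [0.1,0,0],"yaw": 0}
    - {"offset": [0.2,0,0],"yaw": 0}
    - {"offset": [0.3,0,0],"yaw": 0}
    - {"offset": [0.4,0,0],"yaw": 0}
    - {"offset": [0.5,0,0],"yaw": 0}
    - {"offset": [0.6,0,0],"yaw": 0}
    - {"offset": [0.6,0,0],"yaw": 0}
    - {"offset": [0.6,0,0],"yaw": 0}

```text
clock: 14.0
tcp_pos: [0.4901, 0.1344, 0.1017]
orientation: [-0.5, -0.5, -0.5, 0.5]
wrist_force: [4.1, 0.1, 0.3]
finger_gap: 0.0192
```

>>> servo_tool:
  increments:
    - {"offset": [0.05,0,0],"yaw": 0}
    - {"offset": [0.1,0,0],"yaw": 0}
    - {"offset": [0.15,0,0],"yaw": 0}
    - {"offset": [0.2,0,0],"yaw": 0}
    - {"offset": [0.25,0,0],"yaw": 0}
    - {"offset": [0.3,0,0],"yaw": 0}
    - {"offset": [0.3,0,0],"yaw": 0}
    - {"offset": [0.3,0,0],"yaw": 0}

```text
clock: 14.8
tcp_pos: [0.4903, 0.1344, 0.0989]
orientation: [0.5, 0.5, 0.5, -0.5]
wrist_force: [4.0, -0.0, 0.8]
finger_gap: 0.019
```

>>> servo_tool:
  increments:
    - {"offset": [0.03,0,0],"yaw": 0}
    - {"offset": [0.06,0,0],"yaw": 0}
    - {"offset": [0.09,0,0],"yaw": 0}
    - {"offset": [0.12,0,0],"yaw": 0}
    - {"offset": [0.15,0,0],"yaw": 0}
    - {"offset": [0.18,0,0],"yaw": 0}
    - {"offset": [0.2,0,0],"yaw": 0}
    - {"offset": [0.2,0,0],"yaw": 0}

```text
clock: 15.6
tcp_pos: [0.4902, 0.1344, 0.0969]
orientation: [0.5, 0.5, 0.5, -0.5]
wrist_force: [3.5, 1.4, 2.2]
finger_gap: 0.0185
```

>>> servo_tool:
  increments:
    - {"offset": [0.03,0,0],"yaw": 0}
    - {"offset": [0.06,0,0],"yaw": 0}
    - {"offset": [0.09,0,0],"yaw": 0}
    - {"offset": [0.12,0,0],"yaw": 0}
    - {"offset": [0.15,0,0],"yaw": 0}
    - {"offset": [0.18,0,0],"yaw": 0}
    - {"offset": [0.2,0,0],"yaw": 0}
    - {"offset": [0.2,0,0],"yaw": 0}

```text
clock: 16.4
tcp_pos: [0.4903, 0.1344, 0.0949]
orientation: [0.5, 0.5, 0.5, -0.5]
wrist_force: [4.0, -0.1, 2.1]
finger_gap: 0.0191
```

>>> servo_tool:
  increments:
    - {"offset": [0.04,0,0],"yaw": 0}
    - {"offset": [0.08,0,0],"yaw": 0}
    - {"offset": [0.12,0,0],"yaw": 0}
    - {"offset": [0.16,0,0],"yaw": 0}
    - {"offset": [0.2,0,0],"yaw": 0}
    - {"offset": [0.24,0,0],"yaw": 0}
    - {"offset": [0.28,0,0],"yaw": 0}
    - {"offset": [0.3,0,0],"yaw": 0}

```text
clock: 17.2
tcp_pos: [0.4902, 0.1344, 0.0919]
orientation: [0.5, 0.5, 0.5, -0.5]
wrist_force: [3.3, 0.5, 2.5]
finger_gap: 0.0186
```

>>> servo_tool:
  increments:
    - {"offset": [0.04,0,0],"yaw": 0}
    - {"offset": [0.08,0,0],"yaw": 0}
    - {"offset": [0.12,0,0],"yaw": 0}
    - {"offset": [0.16,0,0],"yaw": 0}
    - {"offset": [0.2,0,0],"yaw": 0}
    - {"offset": [0.24,0,0],"yaw": 0}
    - {"offset": [0.28,0,0],"yaw": 0}
    - {"offset": [0.3,0,0],"yaw": 0}

```text
clock: 18.0
tcp_pos: [0.4902, 0.1344, 0.0888]
orientation: [0.5, 0.5, 0.5, -0.5]
wrist_force: [4.7, 1.0, 1.5]
finger_gap: 0.0189
```

>>> servo_tool:
  increments:
    - {"offset": [0.04,0,0],"yaw": 0}
    - {"offset": [0.08,0,0],"yaw": 0}
    - {"offset": [0.12,0,0],"yaw": 0}
    - {"offset": [0.16,0,0],"yaw": 0}
    - {"offset": [0.2,0,0],"yaw": 0}
    - {"offset": [0.24,0,0],"yaw": 0}
    - {"offset": [0.28,0,0],"yaw": 0}
    - {"offset": [0.3,0,0],"yaw": 0}

```text
clock: 18.8
tcp_pos: [0.4903, 0.1344, 0.0859]
orientation: [0.5, 0.5, 0.5, -0.5]
wrist_force: [4.4, 1.5, 0.2]
finger_gap: 0.0188
```

>>> servo_tool:
  increments:
    - {"offset": [0.03,0,0],"yaw": 0}
    - {"offset": [0.06,0,0],"yaw": 0}
    - {"offset": [0.09,0,0],"yaw": 0}
    - {"offset": [0.12,0,0],"yaw": 0}
    - {"offset": [0.15,0,0],"yaw": 0}
    - {"offset": [0.18,0,0],"yaw": 0}
    - {"offset": [0.21,0,0],"yaw": 0}
    - {"offset": [0.24,0,0],"yaw": 0}

```text
clock: 19.6
tcp_pos: [0.4903, 0.1344, 0.0835]
orientation: [0.5, 0.5, 0.5, -0.5]
wrist_force: [4.6, 2.4, 1.8]
finger_gap: 0.0189
```

Seating is expected at TCP z≈0.0816, so I'll take small steps and watch Fz.

>>> servo_tool:
  increments:
    - {"offset": [0.02,0,0],"yaw": 0}
    - {"offset": [0.04,0,0],"yaw": 0}
    - {"offset": [0.06,0,0],"yaw": 0}
    - {"offset": [0.08,0,0],"yaw": 0}
    - {"offset": [0.1,0,0],"yaw": 0}
    - {"offset": [0.12,0,0],"yaw": 0}
    - {"offset": [0.14,0,0],"yaw": 0}
    - {"offset": [0.14,0,0],"yaw": 0}

```text
clock: 20.4
tcp_pos: [0.4903, 0.1344, 0.0822]
orientation: [0.5, 0.5, 0.5, -0.5]
wrist_force: [3.9, 2.2, 0.8]
finger_gap: 0.0186
```

>>> servo_tool:
  increments:
    - {"offset": [0.01,0,0],"yaw": 0}
    - {"offset": [0.02,0,0],"yaw": 0}
    - {"offset": [0.03,0,0],"yaw": 0}
    - {"offset": [0.04,0,0],"yaw": 0}
    - {"offset": [0.05,0,0],"yaw": 0}
    - {"offset": [0.05,0,0],"yaw": 0}
    - {"offset": [0.05,0,0],"yaw": 0}
    - {"offset": [0.05,0,0],"yaw": 0}

```text
clock: 21.2
tcp_pos: [0.4903, 0.1344, 0.0817]
orientation: [0.5, 0.5, 0.5, -0.5]
wrist_force: [4.2, 1.5, 0.9]
finger_gap: 0.0187
```

>>> servo_tool:
  increments:
    - {"offset": [0.01,0,0],"yaw": 0}
    - {"offset": [0.02,0,0],"yaw": 0}
    - {"offset": [0.03,0,0],"yaw": 0}
    - {"offset": [0.04,0,0],"yaw": 0}
    - {"offset": [0.05,0,0],"yaw": 0}
    - {"offset": [0.06,0,0],"yaw": 0}
    - {"offset": [0.06,0,0],"yaw": 0}
    - {"offset": [0.06,0,0],"yaw": 0}

```text
clock: 22.0
tcp_pos: [0.4903, 0.1344, 0.0816]
orientation: [0.5, 0.5, 0.5, -0.5]
wrist_force: [2.6, 1.4, 7.3]
finger_gap: 0.0187
```

Fz rose at exactly the expected seated height. Now I'll release and then rise.

>>> servo_tool:
  increments:
    - {"offset": [0,0,0],"yaw": 0}
    - {"offset": [0,0,0],"yaw": 0}
    - {"offset": [0,0,0],"yaw": 0}
    - {"offset": [0,0,0],"yaw": 0}
    - {"offset": [0,0,0],"yaw": 0}
    - {"offset": [0,0,0],"yaw": 0}
    - {"offset": [0,0,0],"yaw": 0}
    - {"offset": [0,0,0],"yaw": 0}
  claw: 0.8

```text
clock: 22.8
tcp_pos: [0.4903, 0.1344, 0.0811]
orientation: [0.5, 0.5, 0.5, -0.5]
wrist_force: [-0.7, -0.3, -0.6]
finger_gap: 0.0681
```

>>> servo_tool:
  increments:
    - {"offset": [-1,0,0],"yaw": 0}
    - {"offset": [-3,0,0],"yaw": 0}
    - {"offset": [-5,0,0],"yaw": 0}
    - {"offset": [-8,0,0],"yaw": 0}
    - {"offset": [-11,0,0],"yaw": 0}
    - {"offset": [-14,0,1],"yaw": 0}
    - {"offset": [-16,0,4],"yaw": 0}
    - {"offset": [-16,0,8],"yaw": 0}

```text
clock: 23.6
tcp_pos: [0.492, 0.0545, 0.2454]
orientation: [0.502, 0.501, 0.499, -0.498]
wrist_force: [0.6, -0.8, -0.8]
finger_gap: 0.0682
```

>>> servo_tool:
  increments:
    - {"offset": [0,0,4],"yaw": 0}
    - {"offset": [0,0,8],"yaw": 0}
    - {"offset": [0,0,12],"yaw": 0}
    - {"offset": [0,0,16],"yaw": 0}
    - {"offset": [0,0,18],"yaw": 0}
    - {"offset": [0,0,18],"yaw": 0}
    - {"offset": [0,0,18],"yaw": 0}
    - {"offset": [0,0,18],"yaw": 0}

```text
clock: 24.4
tcp_pos: [0.4898, -0.1248, 0.2414]
orientation: [0.5, 0.5, 0.5, -0.5]
wrist_force: [0.0, -0.7, 0.2]
finger_gap: 0.0685
```

```bash
python3 - <<'E'
from h import *
grab("z")
s=cv2.imread("pics/side_z.png");t=cv2.imread("pics/top_z.png")
r=lambda im,x,y,w,h:cv2.resize(im[y:y+h,x:x+w],(400,600),interpolation=cv2.INTER_CUBIC)
cv2.imwrite("pics/crop_z.png",np.hstack([r(s,190,120,60,90),r(t,195,185,60,90)]))
z=np.load("side_z.npz"); W=cloud("side",z["d"]);g=z["p"].max(2)
for c in range(212,224,2): print(c,[(int(W[r,c,1]*1000),int(W[r,c,2]*1000),g[r,c]) for r in range(148,176,2)])
p=np.array([.4903,.1344,.07])
print(proj("side",p+[0,-.017,0]),proj("side",p+[0,-.01,.049]),proj("side",p+[0,.01,.049]))
z=np.load("top_z.npz"); W=cloud("top",z["d"]); R=W[215:236,210:232]; m=R[...,2]>.105; print(m.sum(),R[m].mean(0))
print(env.get_state()["wrist_force"])
E
```

```text
212 [(-138, 345, np.uint8(28)), (-146, 345, np.uint8(22)), (-140, 336, np.uint8(24)), (-138, 329, np.uint8(22)), (-135, 322, np.uint8(26)), (-137, 317, np.uint8(22)), (186, 68, np.uint8(88)), (175, 69, np.uint8(87)), (168, 67, np.uint8(86)), (157, 67, np.uint8(84)), (148, 67, np.uint8(111)), (137, 67, np.uint8(92)), (126, 68, np.uint8(86)), (119, 66, np.uint8(87))]
214 [(-135, 343, np.uint8(24)), (-136, 338, np.uint8(18)), (-137, 333, np.uint8(27)), (-136, 327, np.uint8(26)), (-136, 322, np.uint8(18)), (-133, 314, np.uint8(22)), (184, 70, np.uint8(93)), (177, 67, np.uint8(92)), (164, 69, np.uint8(92)), (153, 70, np.uint8(128)), (137, 75, np.uint8(181)), (131, 72, np.uint8(180)), (126, 68, np.uint8(98)), (114, 70, np.uint8(86))]
216 [(-136, 343, np.uint8(25)), (-135, 337, np.uint8(22)), (-137, 333, np.uint8(24)), (-138, 329, np.uint8(21)), (-136, 322, np.uint8(26)), (-137, 317, np.uint8(31)), (128, 111, np.uint8(83)), (125, 106, np.uint8(82)), (125, 99, np.uint8(79)), (125, 91, np.uint8(79)), (126, 83, np.uint8(77)), (126, 76, np.uint8(94)), (118, 74, np.uint8(101)), (117, 67, np.uint
[... 575 characters left out ...]
 104, np.uint8(82)), (126, 98, np.uint8(80)), (122, 93, np.uint8(80)), (125, 84, np.uint8(76)), (128, 73, np.uint8(89)), (123, 70, np.uint8(87)), (119, 65, np.uint8(51))]
222 [(-141, 346, np.uint8(33)), (-145, 344, np.uint8(25)), (-144, 338, np.uint8(24)), (-143, 332, np.uint8(26)), (-135, 320, np.uint8(18)), (-139, 318, np.uint8(24)), (187, 66, np.uint8(85)), (171, 71, np.uint8(86)), (156, 74, np.uint8(83)), (151, 71, np.uint8(131)), (140, 71, np.uint8(170)), (128, 73, np.uint8(102)), (121, 71, np.uint8(69)), (113, 70, np.uint8(45))]
[218.77073379 173.33179563] [218.16165408 158.77877027] [218.01354773 154.72413793]
38 [0.49205157 0.12996284 0.18206531]
[ 0.40909092  0.18755543 -0.07383278]
```

View pics/crop_z.png

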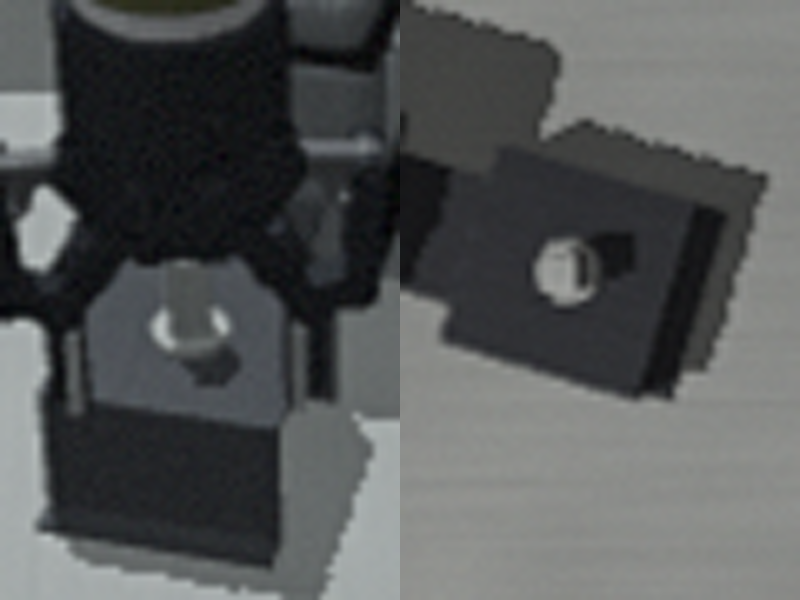

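View pics/side_z.png

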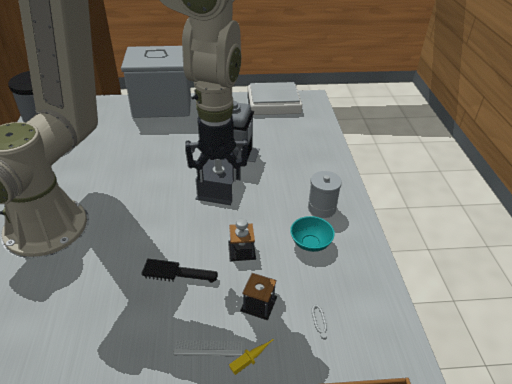

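The pin is home, with the collar flat on the foot. However, the yellow decoy at side (275,320) now lies at (240,362)–(272,342). I'll check how it stood at first and when it fell.

```bash
python3 - <<'E'
from h import *
o=[]
for tag in "az":
  for n in ("side","top"):
    z=np.load(f"{n}_{tag}.npz"); p=z["p"]; hsv=cv2.cvtColor(p,cv2.COLOR_RGB2HSV); m=(hsv[...,0]>20)&(hsv[...,0]<35)&(hsv[...,1]>150)&(hsv[...,2]>60)
    m[:150]=0
    v,u=np.nonzero(m); W=cloud(n,z["d"])[m]; print(tag,n,m.sum(),u.min(),u.max(),v.min(),v.max(),W[np.argsort(W[:,2])][[0,len(W)//4,len(W)//2,-len(W)//4,-1]].round(3).tolist(), W.mean(0).round(3))
    if n=="side": o.append(cv2.resize(p[290:374,215:300],(400,395),interpolation=cv2.INTER_CUBIC))
    else: o.append(cv2.resize(p[170:254,330:415],(400,395),interpolation=cv2.INTER_CUBIC))
im=np.vstack([np.hstack(o[:2]),np.hstack(o[2:])])[:,:,::-1]; cv2.imwrite("pics/yel.png",cv2.resize(im,(608,600)))
E
```

```text
a side 281 268 282 308 334 [[0.605, -0.315, -0.0], [0.6, -0.411, 0.065], [0.585, -0.4, 0.085], [0.589, -0.399, 0.105], [0.494, -0.944, 0.92]] [ 0.597 -0.404  0.086]
a top 95 364 445 152 199 [[0.61, -0.446, -0.004], [0.598, -0.382, 0.067], [0.607, -0.397, 0.087], [0.605, -0.401, 0.106], [0.591, -0.395, 0.113]] [ 0.599 -0.4    0.082]
z side 422 229 272 339 374 [[0.509, -0.474, 0.003], [0.505, -0.471, 0.019], [0.525, -0.45, 0.023], [0.545, -0.439, 0.025], [0.494, -0.944, 0.92]] [ 0.534 -0.453  0.026]
z top 127 370 446 151 222 [[0.553, -0.456, -0.003], [0.527, -0.461, 0.022], [0.527, -0.456, 0.025], [0.527, -0.444, 0.028], [0.747, -0.655, 0.113]] [ 0.543 -0.447  0.025]
```

View pics/yel.png

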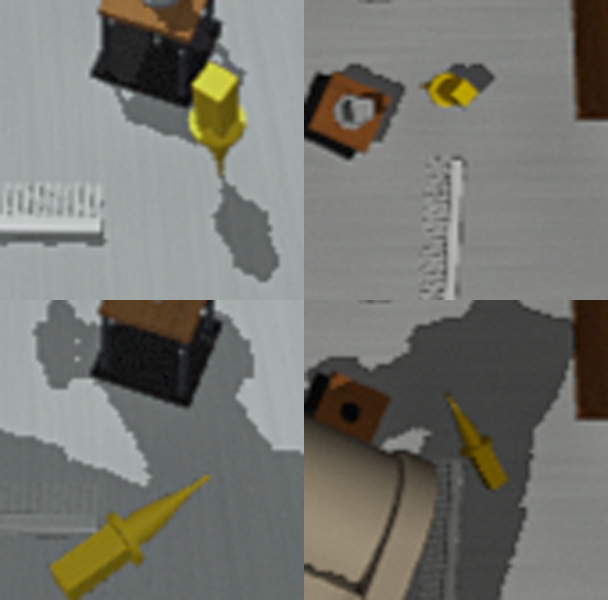

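View pics/top_z.png

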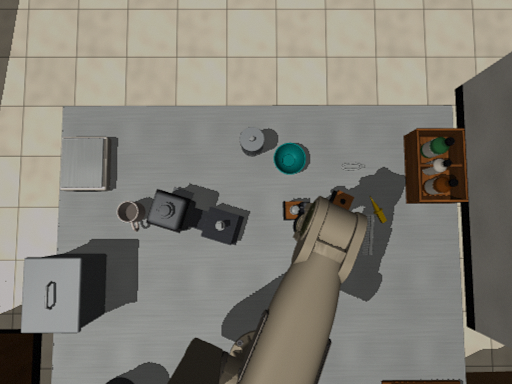

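The yellow one was balancing tilted on its 4 mm nose at t=0. It was already down by the 2.6 s picture, before the gripper came within about 8 cm of it, so it fell on its own. It isn't part of the job and can't stand that way, so I'm leaving it. The pin reads upright: its front face stays at y≈125 mm from z=75 to 115. The collar edge is at row 173, matching the 173.3 predicted for seated. Handing in.

```bash
python3 -c "
from h import *
print(env.hand_in())"
```

```text
the job is handed in; nothing more can be done
None
```

The tapered pin is home through the foot and the anchor plate, upright and let go, and I handed the job in at about 24.5 s of the 51 s allowed.

- **Finding the hole:** The top camera showed counter through the foot's hole only on the +x side, so I put the nose about 6 mm that way. It dropped through without contact. I then drew the pin back to the axis, which dragged the plate with about 4 N. Lowering the taper pulled the plate the rest of the way into line.
- **Force:** The highest wrist-force component read at the end of any move while inserting was about 7 N, when the collar met the foot. That is well below the 40 N limit.
- **Last checks:**
  - The collar met the foot at the expected height, TCP z = 81.6 mm, the same as when it sat on its stand.
  - After release, the side view puts the collar's front edge at row 173, against 173.3 predicted for seated.
  - The head's front face is vertical, and the gripper is clear of everything with no wrist force.
- **What disagreed:**
  - The side camera read x about 2 mm low, so I corrected for it using the gripped pin.
  - The average top-camera height I took over the pin afterwards was spoiled by bad depth pixels, so I did not use it.
- **Yellow pin fell:** The yellow look-alike, tilted on its nose in the first picture, now lies on the counter. It was already down at 2.6 s, when the gripper was still about 8 cm or more away. I saw no force spike, so I believe it toppled by itself, but I did not see it fall. I left it where it lay.

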